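# Stand a lamp panel on edge in the gluing jig

## Robot

A 7-joint arm with a two-finger parallel gripper is mounted at the origin on the work surface; the furniture and walls round the work are solid. World frame = base frame: x ahead of the robot, y to its left, z up, the work surface at z = 0. Lengths are in m, angles in rad, forces in N, time in s.
With the tool pointing down it reaches from about 0.425 to 1.025 m from the base axis. Payload 9.4 kg.
Tool frame: the origin (TCP) lies on the centre line of the jaws, within the pads' length; the fingertips stand 8 mm ahead of it and the grasp point (between the pads) lies 11 mm behind it (r.nose_length is the z of the fingertips in the tool frame, in m); z points along the fingers, y is the direction in which the jaws open and shut (so a half turn about z gives the same grasp; the last joint's range is limited). The gripper opens to 85 mm and grips with 20 to 120 N. Pads are 22 mm wide; open, the fingers measure 114 mm over their backs; the gripper's body (76 mm by 85 mm) begins 54 mm behind the grasp point. The pads swing forward as they close: fully open they stand 13 mm farther back than shut.
Start: joints at [-1.379, 0.599, -0.003, 1.599, 0.002, 0.943, -0.08], TCP at [0.193, 0.699, 0.208] pointing down, gripper open.
Joint ranges: [-2.57, 2.57], [-0.35, 1.97], [-1.29, 1.29], [0.11, 2.56], [-1.05, 4.19], [0.11, 1.86], [-2.63, 2.63]. Speed limits (rad/s): [2.22, 2.22, 3.01, 3.01, 3.14, 3.14, 3.14].

## Interface

Orientations are given as a rotation vector (axis times angle).
In Python, from plant import r, snapshot, calibration gives the robot as it stands. The module is installed in compiled form; this text tells all that it offers.
- The arm moves only by the tool carry_out, never from a script. Its argument "deltas" is text: rows parted by semicolons, each of 7 numbers parted by spaces: the finger opening in mm, from 0 to 85.4, then the shift along the tool's x, y, z in mm, then the turn, a rotation vector about the tool's x, y, z in degrees. In form: gripper x y z ax ay az; .... A call has 1 to 20 rows; each row is the pose to reach, as a shift and turn from the pose measured when the call began, along the tool's axes at that moment; what a row does not reach only later rows make up. A row lasts 1/12 s, in which the tool goes at most 41.7 mm and 7.16 degrees, less where a joint would pass 70% of its speed; a pose out of reach is approached as far as the arm can. A call with a gripper value outside its range is refused whole. The fingers move at their own pace and stop on an object; "squeeze" is the grip in N (left out, the last holds). Time passes only in rows, so rows that repeat a pose let the fingers close. It gives the time, the measured TCP pose, the force and the opening at its end, in the units of the state.
- r.observe(): the state, without advancing time (a new reading comes with each control period).
- snapshot(name): name is "scene" or "side" or "wrist"; returns the picture (420x560x3 uint8, blue, green, red); there is no depth.
- calibration(name): a dict with "fovy" (degrees; the focal length in pixels is half the picture's height over the tangent of half this angle, whatever the lens; pixels are square), "cx", "cy" (the principal point, pixels), "world_from_camera" (4x4, takes a point from camera to world coordinates). Camera axes: x right, y down, z forward; pixel columns grow to the right and rows downward; lengths in m; the calibration is good to about 2 mm. A picture is of the moment at which its call begins: read the wrist's pose just before it. calibration takes no time and is no camera call; for the wrist camera it gives the pose at the moment of the call.
- r.sign_off(): hands the job in, once; it reports no verdict.
The state is a dict: "clock": time; "joint_positions": joint angles; "joint_velocities": joint speeds; "joint_torque": joint torques, N m; "tcp_pos": TCP position; "eef_rot": TCP orientation; "wrist_force": force on the tool from outside, world axes, zero at the start; "torque": the same for the moment, N m; "width": finger opening in m.
Only numpy, scipy, OpenCV 4.12 (cv2) and the standard library are available. Lean on these libraries where they do the work, as an engineer would, in place of code of your own. Each camera call takes 0.05 s, during which the arm holds its last target.

## Task

Take the plywood lamp panel that leans on the sloping rest and stand it upright on its long edge on the board of the gluing jig, parallel to the fixed fence and centred along it, with the black cable grommet towards the bottom, and let go of it there. Then slide the jaw by its post until it holds the panel flat against the fence. Do not drop the panel or knock it over, and leave the dark blue carton on the right and the glue bottle alone.

Things in the scene. Friction and masses are not known exactly. Their poses are not given: they have to be found in the camera images.
- panel: Loose plywood panel, 0.16 kg. Origin: middle of its lower long edge. x through the 15 mm thickness (+-7.5), y along the 140 mm length (+-70), z up the 100 mm height. Black grommet, 26 mm, on both faces at z = 30. It starts leaning on the rest 28 deg from vertical, top edge nearer the robot, the top 48 mm of its height free on both faces. Either face may go to the fence.
- rest: Fixed wooden rest on a plywood foot 110 x 130 x 10 mm. A plank lies under the lower 52 mm of the panel's robot-side face; a ledge with a 4 mm lip carries its lower edge. Origin: on the desk; x away from the robot at yaw 0, y along the panel, whose origin starts at (25, 0, 55) mm here. The panel comes out by pulling it up along its own slope.
- jig: Fixed plywood jig: board 140 (x) x 230 (y: -125 to +105) x 12 mm. Origin: on the desk, mid board in x. Brown fence, 130 mm long in x, 20 thick, top at z = 57, its flat face at y = +75 looking to -y; the jaw comes from the -y side. A panel standing in place against the fence has its origin at (0, 67.5, 12) mm here and its thickness along y.
- jaw (a joint): Travel of the brown sliding jaw along the jig's +y, in m. 0: fully open, jaw face at y = 0 of the jig, 75 mm from the fence; starts at 0 to 0.02; meets a panel that is against the fence at 0.060; stop at 0.070. Friction 2 N, no spring, stays where left. Jaw plate 110 mm wide in x, top 57 mm above the desk.
- jaw_post_top (a point): Centre of the top of the jaw's round upright post: 24 mm diameter, 64 mm long, 90 mm behind the jaw's face (towards the jig's -y), top 90 mm above the desk. Moves with the jaw.
- glue: Bystander: loose glue bottle standing, 47 mm across, 148 mm high. Origin: centre of its underside.
- carton: Bystander: loose dark blue cardboard carton, 200 x 110 x 74 mm, lying flat at the right end of the work. Origin: centre of its underside.

How it is judged:
On the way:
1. the panel stands on its long edge on the jig's board, let go, with the jaw still open (angle between panel's own z axis and vertical below 0.12 rad and z of panel in the frame of jig between 0.008 and 0.016 m and y of panel in the frame of jig between 0.005 and 0.072 m and contact force between the fingers and panel below 0.1 N and value of joint jaw below 0.05 m), for 0.2 s.
At the end, for the whole second after the job is handed in: The panel is at rest, upright within 3.4 degrees with the grommet edge down on the board (within 3 mm), parallel to the fence within 4 degrees and within 3 mm of lying against it, centred along the fence within 15 mm, and the jaw is closed onto it (jaw travel over 57.5 mm, that is within 2.5 mm) (angle between panel's own z axis and vertical below 0.06 rad and angle between the x axis of panel and the y axis of jig, either way round below 0.07 rad and z of panel in the frame of jig between 0.009 and 0.015 m and y of panel in the frame of jig between 0.0645 and 0.0705 m and x of panel in the frame of jig between -0.015 and 0.015 m and value of joint jaw above 0.0575 m and linear speed of panel below 0.02 m/s); the robot touches nothing.
It fails at once if the panel is dropped or knocked over (moves faster than 0.4 m/s while no finger touches it) (contact force between the fingers and panel below 0.05 N and linear speed of panel above 0.4 m/s).
It fails at once if the carton or the glue bottle is pushed more than 20 mm (distance of any of carton, glue from where it was at the start of the episode above 0.02 m).
It also fails if it takes over 51 s, if anything falls off the work surface, if the arm or the gripper's body presses on something with over 40 N, if the wrist force passes 120 N, or if a joint passes its speed limit or range.

## Working session

There is one attempt and no reset: what is moved stays moved. The work goes in short steps, Python scripts to look and compute and a tool call to move; the robot and the scene stay as the last step left them, time stands still between calls to the robot, and variables do not carry over. Pictures are saved under pics/ and viewed, and the job is handed in when it is done.

Besides the shell and the picture viewer there is one more tool, called after "Emit:" by a JSON object that holds its "name" and its "arguments", one argument or row to a line. carry_out: Moves the arm, as the interface text tells. Its arguments: {"type":"object","properties":{"deltas":{"type":"string"},"squeeze":{"type":"number"}},"required":["deltas"]}

```bash
mkdir -p pics
python3 - <<'E'
from plant import r,snapshot,calibration
import cv2,numpy as np
o=r.observe();print(o, r.nose_length)
for n in("scene","side","wrist"):
    c=calibration(n);print(n,c["fovy"],c["cx"],c["cy"],np.round(c["world_from_camera"],3).tolist())
    cv2.imwrite(f"pics/{n}0.png",snapshot(n))
E
```

```text
{'clock': 0.0, 'joint_positions': array([-1.37869912,  0.60012321, -0.00255089,  1.60014503,  0.00184167,
        0.94288751, -0.07979159]), 'joint_velocities': array([-1.27182318e-03, -1.37396103e-03,  3.10121835e-05, -4.02065148e-04,
        9.89259115e-04, -8.32311477e-04,  1.19871569e-03]), 'joint_torque': array([-3.34090519e-04, -7.76420903e+01,  1.56508002e+00, -2.58016026e+01,
        1.24304471e-02,  8.77518469e-03,  5.25898565e-05]), 'tcp_pos': array([0.19242987, 0.69846423, 0.20671286]), 'eef_rot': array([-4.20798424e-01, -3.11324493e+00,  2.45216587e-03]), 'wrist_force': array([-0.20648971,  0.15407218, -0.3943646 ]), 'torque': array([ 0.02623468, -0.00428899, -0.06941394]), 'width': 0.08537661665966556} 0.008
scene 45.57674091105474 285.36394832875965 211.1069372312473 [[0.869, -0.315, 0.381, -0.061], [-0.494, -0.535, 0.685, -1.074], [-0.012, -0.784, -0.621, 1.065], [0.0, 0.0, 0.0, 1.0]]
side 48.04936463696984 283.29314783272093 208.61517225219157 [[0.727, 0.581, -0.366, 1.166], [0.686, -0.603, 0.407, -0.754], [0.016, -0.547, -0.837, 1.558], [0.0, 0.0, 0.0, 1.0]]
wrist 61.22756821337957 281.1413055514942 210.26774027953314 [[0.267, 0.911, 0.315, 0.112], [0.964, -0.252, -0.089, 0.72], [-0.001, 0.327, -0.945, 0.373], [0.0, 0.0, 0.0, 1.0]]
```

View pics/scene0.png

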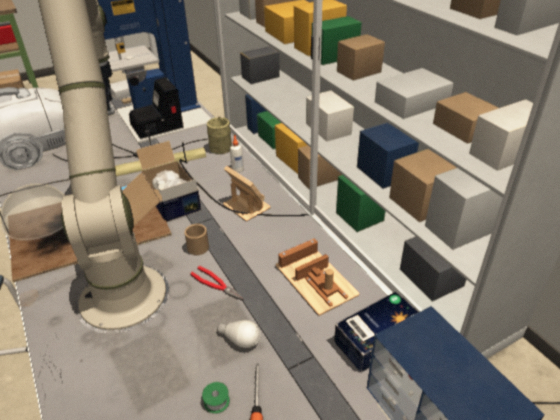

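View pics/side0.png

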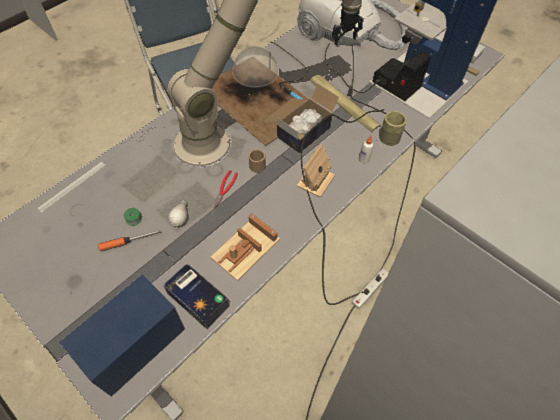

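View pics/wrist0.png

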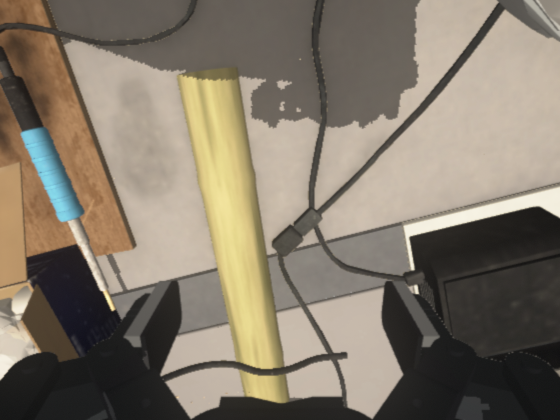

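The scene view shows the rest at about (243,190), the jig at (317,277) and the carton at (375,325). In the side view they are at (317,170), (246,245) and (197,296). The wrist view shows none of them. I'll enlarge the crops next.

Run:
```python
import cv2,numpy as np
s=cv2.imread("pics/scene0.png");d=cv2.imread("pics/side0.png")
def crop(im,x,y,w,h,k,n):
    cv2.imwrite(n,cv2.resize(im[y:y+h,x:x+w],None,fx=k,fy=k,interpolation=cv2.INTER_CUBIC))
crop(s,210,155,70,70,8,"pics/s_rest.png")
crop(s,265,230,100,90,7,"pics/s_jig.png")
crop(d,285,140,60,60,8,"pics/d_rest.png")
crop(d,200,205,90,80,7,"pics/d_jig.png")
```

```text
(no output)
```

View pics/s_rest.png

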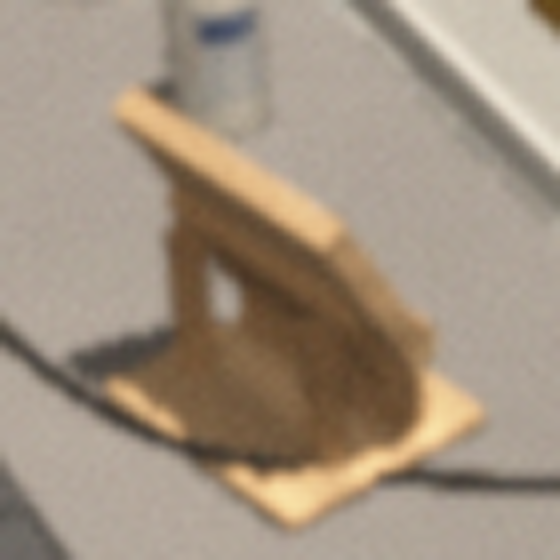

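View pics/s_jig.png

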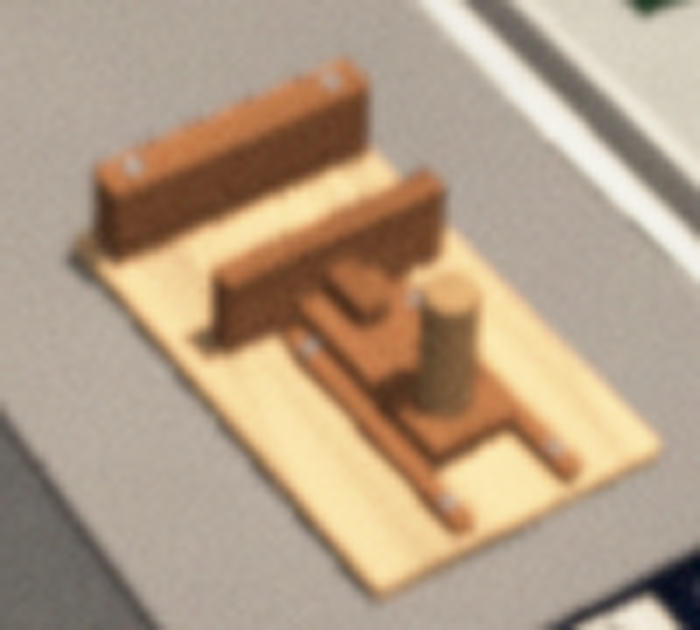

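View pics/d_rest.png

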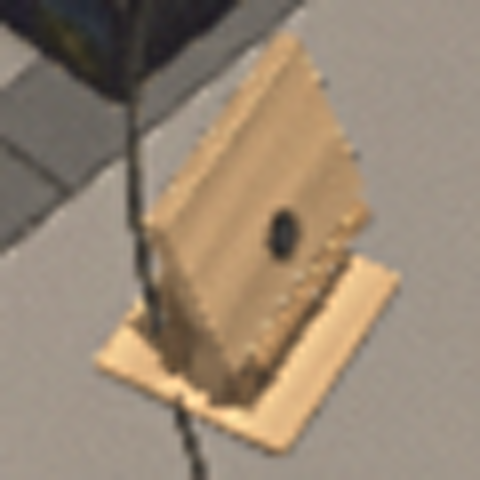

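View pics/d_jig.png

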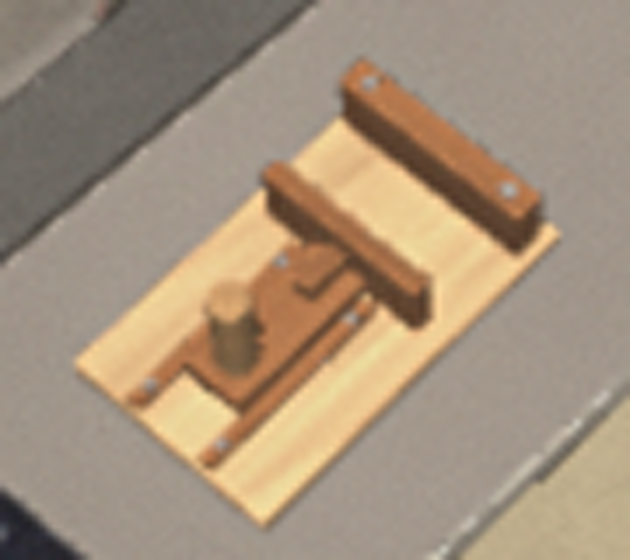

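```bash
cat > h.py <<'E'
import numpy as np,cv2
from plant import r,snapshot,calibration
from scipy.spatial.transform import Rotation as R
def ray(c,uv):
    f=210/np.tan(np.radians(c["fovy"]/2))
    T=np.array(c["world_from_camera"])
    d=T[:3,:3]@np.array([(uv[0]-c["cx"])/f,(uv[1]-c["cy"])/f,1.])
    return T[:3,3],d/np.linalg.norm(d)
def plane(c,uv,z):
    o,d=ray(c,uv);return o+d*(z-o[2])/d[2]
def tri(c1,a,c2,b):
    o1,d1=ray(c1,a);o2,d2=ray(c2,b)
    s=np.linalg.lstsq(np.c_[d1,-d2],o2-o1,rcond=None)[0]
    p=o1+s[0]*d1;q=o2+s[1]*d2
    return (p+q)/2,np.linalg.norm(p-q)
def proj(c,p):
    f=210/np.tan(np.radians(c["fovy"]/2));T=np.linalg.inv(c["world_from_camera"])
    q=T[:3,:3]@np.asarray(p)+T[:3,3];return q[:2]/q[2]*f+[c["cx"],c["cy"]]
E
python3 - <<'E'
from h import *
S=calibration("scene");D=calibration("side")
np.set_printoptions(precision=4,suppress=True)
cs=lambda x,y,ox,oy,k:((x+.5)/k-.5+ox,(y+.5)/k-.5+oy)
sr=lambda x,y:cs(x,y,210,155,8); dr=lambda x,y:cs(x,y,285,140,8)
sj=lambda x,y:cs(x,y,265,230,7); dj=lambda x,y:cs(x,y,200,205,7)
print("foot S",[plane(S,sr(*p),.01) for p in((290,525),(485,412),(108,385))])
print("foot D",[plane(D,dr(*p),.01) for p in((97,360),(282,450),(400,277))])
print("board S",[plane(S,sj(*p),.012) for p in((378,598),(660,445),(80,240))])
print("board D",[plane(D,dj(*p),.012) for p in((78,365),(265,522),(558,235))])
print("fence top S",[plane(S,sj(*p),.057) for p in((108,190),(370,87))])
print("fence top D",[plane(D,dj(*p),.057) for p in((345,90),(515,218))])
print("post S",plane(S,sj(450,292),.09),"D",plane(D,dj(232,298),.09), tri(S,sj(450,292),D,dj(232,298)))
print("panel top", tri(S,sr(125,92),D,dr(290,33)),tri(S,sr(345,225),D,dr(150,222)))
E
```

```text
foot S [array([0.4485, 0.1138, 0.01  ]), array([0.5547, 0.1401, 0.01  ]), array([0.4223, 0.2403, 0.01  ])]
foot D [array([0.4478, 0.122 , 0.01  ]), array([0.5521, 0.1453, 0.01  ]), array([0.5247, 0.2699, 0.01  ])]
board S [array([ 0.4397, -0.3486,  0.012 ]), array([ 0.5794, -0.3394,  0.012 ]), array([ 0.4349, -0.1198,  0.012 ])]
board D [array([ 0.4427, -0.3396,  0.012 ]), array([ 0.5782, -0.3338,  0.012 ]), array([ 0.57  , -0.1088,  0.012 ])]
fence top S [array([ 0.438 , -0.1405,  0.057 ]), array([ 0.5664, -0.1416,  0.057 ])]
fence top D [array([ 0.4433, -0.1421,  0.057 ]), array([ 0.5641, -0.1358,  0.057 ])]
post S [ 0.5086 -0.2884  0.09  ] D [ 0.5068 -0.2816  0.09  ] (array([ 0.5084, -0.2845,  0.0897]), np.float64(0.00623501380464898))
panel top (array([0.4477, 0.2542, 0.1478]), np.float64(0.005121814999699258)) (array([0.4803, 0.1144, 0.1534]), np.float64(0.006477761681120792))
```

```bash
cat >> h.py <<'E'
np.set_printoptions(precision=4,suppress=True)
def goto(p,Rt):
    o=r.observe();R0=R.from_rotvec(o["eef_rot"])
    d=R0.inv().apply(np.asarray(p)-o["tcp_pos"])*1000
    w=(R0.inv()*Rt).as_rotvec(degrees=True)
    print("delta mm",d.round(1),"deg",w.round(2),"clock",o["clock"], "rows>=",max(np.linalg.norm(d)/41.7,np.linalg.norm(w)/7.16).round(1))
def Rzy(z,y):
    z=np.asarray(z,float);z/=np.linalg.norm(z);y=np.asarray(y,float);y=y-z*(y@z);y/=np.linalg.norm(y)
    return R.from_matrix(np.c_[np.cross(y,z),y,z])
E
python3 - <<'E'
from h import *
o=r.observe();M=R.from_rotvec(o["eef_rot"]).as_matrix();print(M)
C=calibration("wrist")["world_from_camera"]
print("cam in tool",M.T@(C[:3,3]-o["tcp_pos"]),"\n",M.T@C[:3,:3])
yaw=np.radians(13.2);ex=np.array([np.cos(yaw),np.sin(yaw),0]);a=np.radians(28)
up=-np.sin(a)*ex+np.cos(a)*np.array([0,0,1]);n=np.cos(a)*ex+np.sin(a)*np.array([0,0,1])
top=np.array([.464,.1843,.148])
Rt=Rzy(-up,n); print(Rt.as_matrix())
goto(top+up*.13,Rt)
S=calibration("scene");print("glue",plane(S,(237,170),0))
E
```

```text
[[-0.9641  0.2655 -0.0002]
 [ 0.2655  0.9641 -0.0012]
 [-0.0001 -0.0012 -1.    ]]
cam in tool [ 0.0837 -0.0009 -0.166 ] 
 [[-0.0016 -0.9449 -0.3273]
 [ 1.     -0.0016 -0.0003]
 [-0.0002 -0.3273  0.9449]]
[[-0.2284  0.8596  0.4571]
 [ 0.9736  0.2016  0.1072]
 [ 0.      0.4695 -0.8829]]
delta mm [-344.8 -453.   -55.3] deg [-25.31 -14.95  60.14] clock 0.15 rows>= 13.7
glue [0.5576 0.4151 0.    ]
```

Run:
```python
from h import *
yaw=np.radians(13.2);ex=np.array([np.cos(yaw),np.sin(yaw),0]);a=np.radians(28)
up=-np.sin(a)*ex+np.cos(a)*np.array([0,0,1]);n=np.cos(a)*ex+np.sin(a)*np.array([0,0,1])
top=np.array([.464,.1843,.148])
goto([.42,.45,.33],Rzy([0,0,-1],[.75,.65,0]))
goto(top+up*.14,Rzy(-up,n))
S=calibration("scene");print("box",plane(S,(180,215),0),plane(S,(200,190),0.1))
```

```text
delta mm [-285.4 -179.4 -122.8] deg [-0.06  0.03 33.69] clock 0.15 rows>= 8.6
delta mm [-340.6 -455.3  -64.1] deg [-25.31 -14.95  60.14] clock 0.15 rows>= 13.7
box [0.2717 0.2641 0.    ] [0.3436 0.2301 0.1   ]
```

Emit:
{"name": "carry_out", "arguments": {
  "deltas": "85 0 0 -60 0 0 0; 85 -30 -20 -90 0 0 4; 85 -60 -40 -120 0 0 8; 85 -100 -60 -123 0 0 12; 85 -140 -85 -123 0 0 17; 85 -180 -110 -123 0 0 22; 85 -215 -135 -123 0 0 27; 85 -250 -160 -123 0 0 31; 85 -285 -180 -123 0 0 34; 85 -285 -180 -123 0 0 34; 85 -290 -210 -123 -4 -2 38; 85 -300 -250 -115 -8 -5 43; 85 -310 -290 -105 -12 -7 48; 85 -320 -330 -95 -16 -9 52; 85 -325 -370 -85 -19 -11 55; 85 -330 -410 -75 -22 -13 58; 85 -341 -445 -65 -25 -15 60; 85 -341 -455 -64 -25.3 -15 60; 85 -341 -455 -64 -25.3 -15 60; 85 -341 -455 -64 -25.3 -15 60"
}}

```text
clock: 1.82
tcp_pos: [0.3994, 0.1679, 0.2711]
eef_rot: [1.73, 2.185, 0.543]
wrist_force: [0.9, 1.1, -0.6]
width: 0.085
```

Run:
```python
from h import *
o=r.observe();print(o["tcp_pos"],o["joint_positions"]);C=calibration("wrist");np.save("w1.npy",C["world_from_camera"])
im=snapshot("wrist");cv2.imwrite("pics/w1.png",im);cv2.imwrite("pics/w1b.png",cv2.resize(im,(800,600),interpolation=cv2.INTER_CUBIC))
```

```text
[0.3994 0.1679 0.2711] [-1.1538 -0.0297  0.4427  2.509   0.8254  0.3163 -1.2249]
```

View pics/w1b.png

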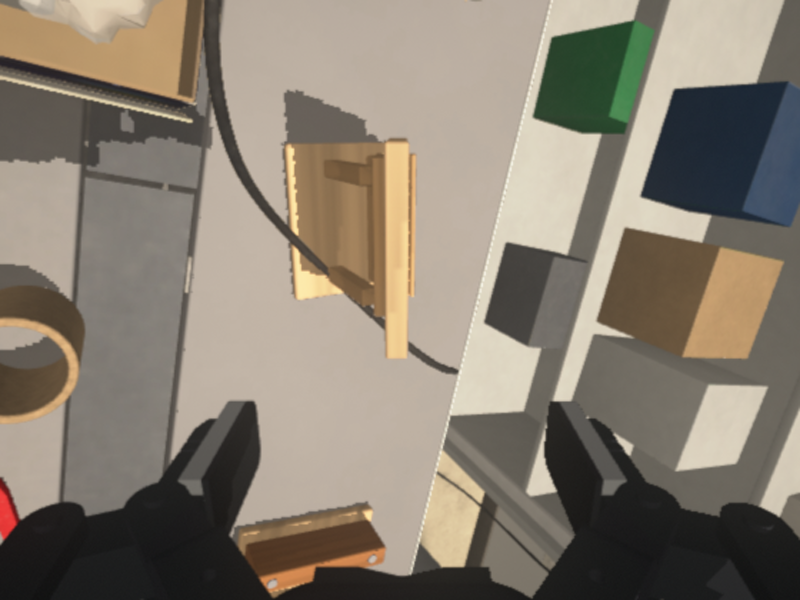

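The wrist view shows the panel's top edge as a strip with corners at (385,140), (408,140), (408,357) and (385,357) in the 800-pixel picture. The strip stands upright in the picture, so the yaw is about right.

Run:
```python
from h import *
im=cv2.imread("pics/w1.png");k=6
cr=im[90:260,190:300];
cv2.imwrite("pics/w1c.png",cv2.resize(cr,None,fx=3.5,fy=3.5,interpolation=cv2.INTER_CUBIC))
g=cv2.cvtColor(im,cv2.COLOR_BGR2GRAY).astype(float)
for y in (120,150,180,210,235): print(y,g[y,262:295].astype(int).tolist())
```

```text
120 [121, 120, 117, 112, 111, 113, 121, 148, 190, 209, 208, 207, 206, 207, 206, 206, 206, 205, 206, 207, 209, 210, 210, 192, 144, 128, 164, 189, 183, 167, 177, 179, 179]
150 [119, 120, 119, 115, 112, 112, 114, 137, 184, 207, 207, 206, 204, 203, 202, 201, 201, 200, 202, 203, 204, 205, 206, 187, 128, 130, 172, 192, 192, 181, 179, 179, 179]
180 [116, 121, 121, 119, 115, 114, 113, 131, 176, 201, 204, 203, 201, 200, 197, 196, 195, 197, 202, 208, 213, 218, 218, 203, 159, 154, 191, 199, 183, 180, 180, 180, 179]
210 [114, 120, 121, 121, 117, 115, 115, 128, 168, 196, 200, 199, 197, 199, 201, 204, 207, 209, 211, 213, 215, 216, 209, 192, 179, 178, 178, 179, 178, 178, 178, 179, 179]
235 [179, 179, 179, 178, 178, 178, 168, 151, 162, 194, 208, 211, 212, 212, 210, 209, 208, 208, 209, 211, 213, 213, 199, 176, 178, 179, 179, 180, 179, 179, 179, 180, 180]
```

View pics/w1c.png

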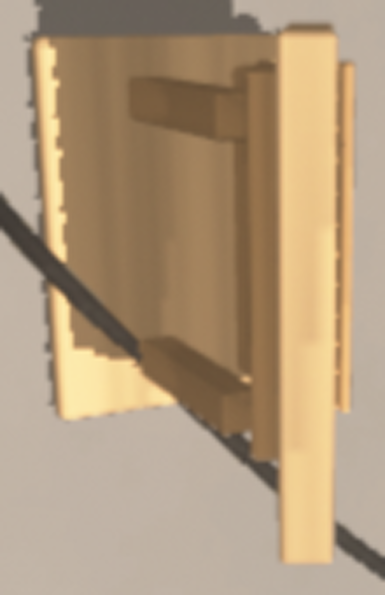

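Run:
```python
from h import *
C=calibration("wrist");C["world_from_camera"]=np.load("w1.npy")
P={}
for nm,uv,z in (("nT",(269.7,98),.1398),("fT",(285.6,98),.1468),("nB",(270.1,250.5),.1398),("fB",(284.9,250.5),.1468)):
    P[nm]=plane(C,uv,z);print(nm,P[nm])
c=sum(P.values())/4;d=(P["nT"]+P["fT"]-P["nB"]-P["fB"])/2;print("centre",c,"len",np.linalg.norm(d),"yaw",np.degrees(np.arctan2(-d[0],d[1])),"thick h",np.linalg.norm((P["fT"]-P["nT"])[:2]),np.linalg.norm((P["fB"]-P["nB"])[:2]))
S=calibration("scene");D=calibration("side")
for nm,c0 in(("S",S),("D",D)): print(nm,[proj(c0,P[q]) for q in P])
yaw=np.arctan2(-d[0],d[1]);ex=np.array([np.cos(yaw),np.sin(yaw),0]);a=np.radians(28)
up=-np.sin(a)*ex+np.cos(a)*np.array([0,0,1]);n=np.cos(a)*ex+np.sin(a)*np.array([0,0,1])
Rt=Rzy(-up,n)
goto(c-up*.028,Rt); goto(c+up*.03,Rt)
```

```text
nT [0.4398 0.254  0.1398]
fT [0.4508 0.2566 0.1468]
nB [0.4705 0.1179 0.1398]
fB [0.4825 0.1209 0.1468]
centre [0.4609 0.1874 0.1433] len 0.13944444291173558 yaw 12.931318375182492 thick h 0.011247000654283076 0.01235437281588693
S [array([222.7213, 168.1825]), array([225.2093, 165.1467]), array([248.97  , 185.8065]), array([251.794 , 182.4393])]
D [array([319.0277, 144.6327]), array([321.6994, 144.5729]), array([301.7044, 168.4451]), array([304.6656, 168.5906])]
delta mm [  3.5  -4.8 171. ] deg [ 0.04 -0.15  0.34] clock 1.8667 rows>= 4.1
delta mm [  3.7  -4.8 113. ] deg [ 0.04 -0.15  0.34] clock 1.8667 rows>= 2.7
```

Emit:
{"name": "carry_out", "arguments": {
  "deltas": "85 2 -3 40 0 0 0.3; 85 3.5 -4.8 80 0 0 0.3; 85 3.5 -4.8 110 0 -0.1 0.3; 85 3.5 -4.8 125 0 -0.1 0.3; 85 3.5 -4.8 140 0 -0.1 0.3; 85 3.5 -4.8 155 0 -0.1 0.3; 85 3.5 -4.8 166 0 -0.1 0.3; 85 3.5 -4.8 170 0 -0.1 0.3; 85 3.5 -4.8 170 0 -0.1 0.3"
}}

```text
clock: 2.62
tcp_pos: [0.4725, 0.1891, 0.128]
eef_rot: [1.727, 2.179, 0.539]
wrist_force: [1.0, -0.7, -1.2]
width: 0.0852
```

Run:
```python
from h import *
o=r.observe();print(o["tcp_pos"],o["joint_positions"],o["wrist_force"])
im=snapshot("wrist");cv2.imwrite("pics/w2.png",im)
im=snapshot("scene");cv2.imwrite("pics/s2.png",cv2.resize(im[120:260,170:330],None,fx=4,fy=4,interpolation=cv2.INTER_CUBIC))
```

```text
[0.4725 0.1891 0.128 ] [-0.3807  0.4355 -0.3285  2.5301  2.2162  0.4255 -2.6011] [ 0.965  -0.6889 -1.2353]
```

View pics/w2.png

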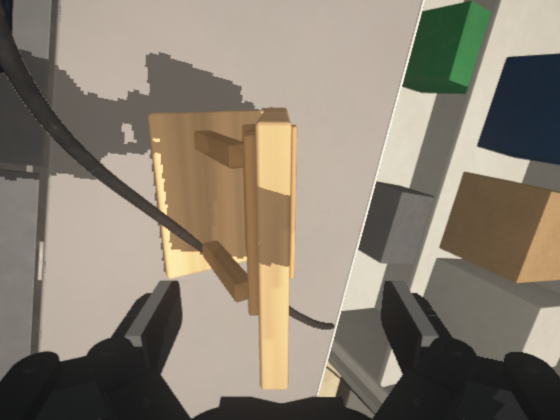

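View pics/s2.png

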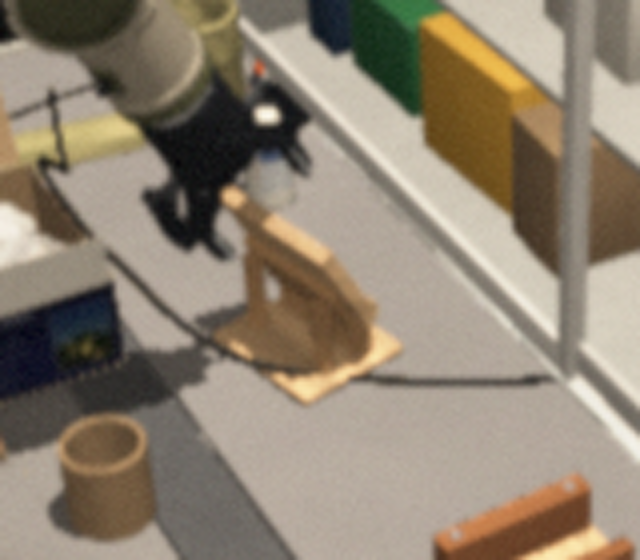

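Run:
```python
from h import *
o=r.observe();S=calibration("scene");C=calibration("wrist");D=calibration("side")
M=R.from_rotvec(o["eef_rot"]).as_matrix();print(M, o["clock"],o["tcp_pos"])
for dy in(-.042,0,.042):
    p=o["tcp_pos"]+M@[0,dy,-.005]; q=proj(S,p);print(q,(q-[170,120])*4,proj(C,p))
im=snapshot("side");cv2.imwrite("pics/d2.png",cv2.resize(im[60:210,240:400],None,fx=4,fy=4,interpolation=cv2.INTER_CUBIC))
p=o["tcp_pos"];q=proj(D,p);print((q-[240,60])*4)
```

```text
[[-0.2237  0.8633  0.4524]
 [ 0.9746  0.2016  0.0971]
 [-0.0074  0.4626 -0.8865]] 2.7167 [0.4713 0.1873 0.1236]
[231.0188 187.7204] [244.075  270.8818] [198.094  261.6754]
[239.4881 178.3672] [277.9525 233.4688] [281.2178 261.5409]
[247.8804 169.0991] [311.5217 196.3963] [364.3237 261.4064]
[294.3355 404.0556]
```

View pics/d2.png

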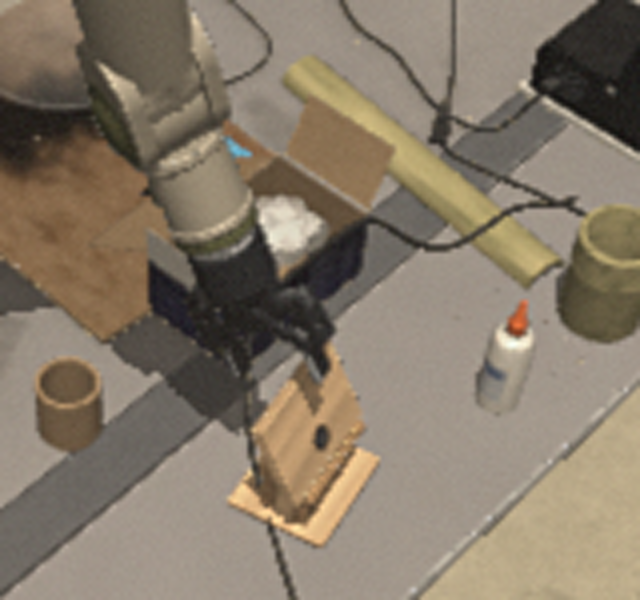

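Run:
```python
from h import *
yaw=np.radians(12.93);ex=np.array([np.cos(yaw),np.sin(yaw),0]);a=np.radians(28)
up=-np.sin(a)*ex+np.cos(a)*np.array([0,0,1]);n=np.cos(a)*ex+np.sin(a)*np.array([0,0,1])
c=np.array([.4609,.1874,.1433])
goto(c-up*.028,Rzy(-up,n))
o=r.observe();print(o["joint_positions"],o["tcp_pos"])
S=calibration("scene")
for uv in((314,215),(228,125),(395,300)): print(plane(S,uv,0))
```

```text
delta mm [ 4.  -0.1  7.9] deg [-0.34  0.54  0.2 ] clock 2.7667 rows>= 0.2
[-0.3806  0.4378 -0.323   2.531   2.2102  0.4203 -2.595 ] [0.4711 0.1858 0.1256]
[0.6653 0.0325 0.    ]
[ 0.6758  0.758  -0.    ]
[ 0.6585 -0.4025  0.    ]
```

Emit:
{"name": "carry_out", "arguments": {
  "deltas": "85 2 0 4 0 0.3 0; 85 4 0 7 -0.3 0.5 0.2; 85 4 0 8 -0.3 0.5 0.2; 85 4 0 8 -0.3 0.5 0.2"
}}

```text
clock: 3.1
tcp_pos: [0.4742, 0.1905, 0.1199]
eef_rot: [1.734, 2.178, 0.542]
wrist_force: [0.3, 0.9, 0.5]
width: 0.0852
```

Run:
```python
from h import *
yaw=np.radians(12.93);ex=np.array([np.cos(yaw),np.sin(yaw),0]);a=np.radians(28)
up=-np.sin(a)*ex+np.cos(a)*np.array([0,0,1]);n=np.cos(a)*ex+np.sin(a)*np.array([0,0,1])
c=np.array([.4609,.1874,.1433])
goto(c-up*.028,Rzy(-up,n))
o=r.observe();print(o["joint_positions"],o["tcp_pos"],o["wrist_force"])
```

```text
delta mm [-0.1 -1.1  0.9] deg [0.07 0.12 0.07] clock 3.1 rows>= 0.0
[-0.34    0.4627 -0.3839  2.5299  2.212   0.4601 -2.6005] [0.4742 0.1905 0.1199] [0.3271 0.9109 0.4514]
```

Emit:
{"name": "carry_out", "arguments": {
  "deltas": "50 0 -1 0 0 0 0; 25 0 -1 0 0 0 0; 13 0 -1 0 0 0 0; 10 0 -1 0 0 0 0; 10 0 -1 0 0 0 0; 10 0 -1 0 0 0 0; 10 0 -1 0 0 0 0; 10 0 -1 0 0 0 0",
  "squeeze": 40
}}

```text
clock: 3.77
tcp_pos: [0.473, 0.1903, 0.1195]
eef_rot: [1.733, 2.179, 0.542]
wrist_force: [-3.8, 0.0, 6.0]
width: 0.0132
```

Run:
```python
from h import *
o=r.observe();print(o["width"],o["joint_positions"],o["tcp_pos"],o["wrist_force"])
im=snapshot("wrist");cv2.imwrite("pics/w3.png",im)
up=np.array([-.4576,-.105,.8829]);goto(o["tcp_pos"]+.12*up,R.from_rotvec(o["eef_rot"]))
```

```text
0.013156655900464677 [-0.3363  0.4638 -0.3907  2.5324  2.2108  0.4643 -2.6008] [0.473  0.1903 0.1195] [-3.7981  0.0137  5.9981]
delta mm [  -0.2    0.1 -120. ] deg [-0. -0.  0.] clock 3.8167 rows>= 2.9
```

View pics/w3.png

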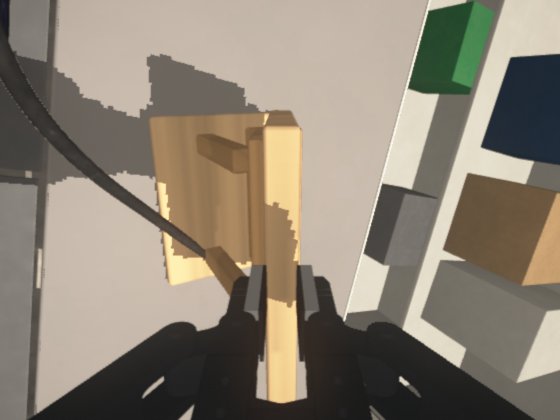

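Emit:
{"name": "carry_out", "arguments": {
  "deltas": "10 0 0 -8 0 0 0; 10 0 0 -20 0 0 0; 10 0 0 -35 0 0 0; 10 0 0 -50 0 0 0; 10 0 0 -65 0 0 0; 10 0 0 -75 0 0 0; 10 0 0 -75 0 0 0; 10 0 0 -75 0 0 0"
}}

```text
clock: 4.48
tcp_pos: [0.4385, 0.1828, 0.1864]
eef_rot: [1.733, 2.179, 0.544]
wrist_force: [0.1, -0.2, -1.9]
width: 0.013
```

Run:
```python
from h import *
o=r.observe();print(o["width"],o["joint_positions"],o["joint_velocities"],o["tcp_pos"],o["wrist_force"])
im=snapshot("side");cv2.imwrite("pics/d4.png",cv2.resize(im[60:210,240:400],None,fx=4,fy=4,interpolation=cv2.INTER_CUBIC))
goto([.47,.17,.30],Rzy([0,0,-1],[.90,-.436,0]))
goto([.49,-.10,.30],Rzy([0,0,-1],[.052,-.9986,0]))
```

```text
0.012986197306220635 [-0.5034  0.2505 -0.2001  2.5387  1.9017  0.2768 -2.3132] [ 0.0171  0.033  -0.0208 -0.0072  0.0239  0.0117 -0.0182] [0.4385 0.1828 0.1864] [ 0.1196 -0.1718 -1.9272]
delta mm [-19.7  78.2 -87.7] deg [27.03 -9.4  38.06] clock 4.5333 rows>= 6.7
delta mm [-287.3   41.6 -106.6] deg [ 20.62 -24.37  97.79] clock 4.5333 rows>= 14.4
```

View pics/d4.png

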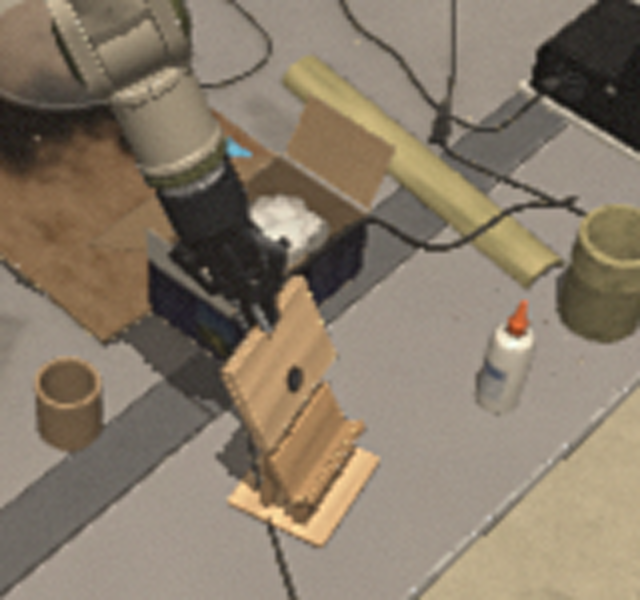

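Emit:
{"name": "carry_out", "arguments": {
  "deltas": "10 0 10 -20 0 0 0; 10 0 25 -45 0 0 0; 10 0 40 -75 2 0 3; 10 -5 50 -85 6 -2 8; 10 -10 60 -88 10 -3 14; 10 -15 70 -88 15 -5 20; 10 -18 75 -88 19 -6 26; 10 -20 78 -88 23 -8 32; 10 -20 78 -88 27 -9.4 38; 10 -20 78 -88 27 -9.4 38; 10 -20 78 -88 27 -9.4 38; 10 -20 78 -88 27 -9.4 38"
}}

```text
clock: 5.53
tcp_pos: [0.4698, 0.1698, 0.2997]
eef_rot: [2.614, 1.702, 0.029]
wrist_force: [0.1, 0.2, -2.5]
width: 0.0132
```

Run:
```python
from h import *
o=r.observe();print(o["width"],o["joint_positions"],o["tcp_pos"],o["wrist_force"])
goto([.49,-.08,.28],Rzy([0,0,-1],[.052,-.9986,0]))
```

```text
0.013192590737294651 [-0.3753  0.2142 -0.121   2.0013  0.0587  0.9078 -0.9451] [0.4698 0.1698 0.2997] [ 0.1444  0.2074 -2.5209]
delta mm [-220.3  118.9   22.3] deg [ 1.37 -1.1  63.17] clock 5.5333 rows>= 8.8
```

Emit:
{"name": "carry_out", "arguments": {
  "deltas": "10 -10 5 0 0 0 3; 10 -30 15 0 0 0 8; 10 -55 30 3 0 0 14; 10 -80 43 6 0 0 20; 10 -105 57 9 0 0 27; 10 -130 70 12 0 0 34; 10 -155 84 15 0 0 41; 10 -180 97 18 0.5 0 48; 10 -200 108 20 1 -1 55; 10 -215 116 22 1.4 -1.1 61; 10 -220 119 22 1.4 -1.1 63.2; 10 -220 119 22 1.4 -1.1 63.2; 10 -220 119 22 1.4 -1.1 63.2; 10 -220 119 22 1.4 -1.1 63.2"
}}

```text
clock: 6.7
tcp_pos: [0.4901, -0.0785, 0.2799]
eef_rot: [-3.14, -0.087, 0.002]
wrist_force: [-0.1, -0.1, -2.1]
width: 0.0131
```

Run:
```python
from h import *
o=r.observe();print(o["width"],o["joint_positions"],o["tcp_pos"],o["wrist_force"]);C=calibration("wrist");np.save("w5.npy",C["world_from_camera"])
im=snapshot("wrist");cv2.imwrite("pics/w5.png",im);cv2.imwrite("pics/w5b.png",cv2.resize(im,(800,600),interpolation=cv2.INTER_CUBIC))
```

```text
0.013109799891345203 [-0.1181  0.2386  0.2031  2.0326 -0.0626  0.8775 -1.3959] [ 0.4901 -0.0785  0.2799] [-0.1016 -0.0964 -2.108 ]
```

View pics/w5b.png

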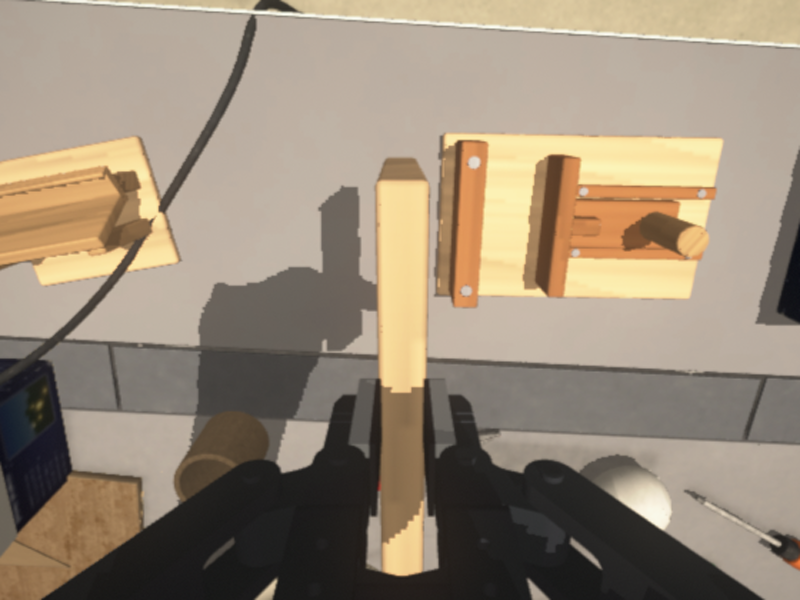

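The wrist view, in 800-pixel coordinates, shows the board corners at (442,134), (722,139), (691,298) and (437,296). The fence top is at (459,141), (488,143), (477,306) and (452,306). The post top is at (692,240) and the held panel's far top end at (377..427,181).

Run:
```python
from h import *
im=cv2.imread("pics/w5.png")
cv2.imwrite("pics/w5c.png",cv2.resize(im[85:225,295:520],None,fx=3.5,fy=3.5,interpolation=cv2.INTER_CUBIC))
cv2.imwrite("pics/w5d.png",cv2.resize(im[100:145,255:315],None,fx=10,fy=10,interpolation=cv2.INTER_CUBIC))
```

```text
(no output)
```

View pics/w5c.png

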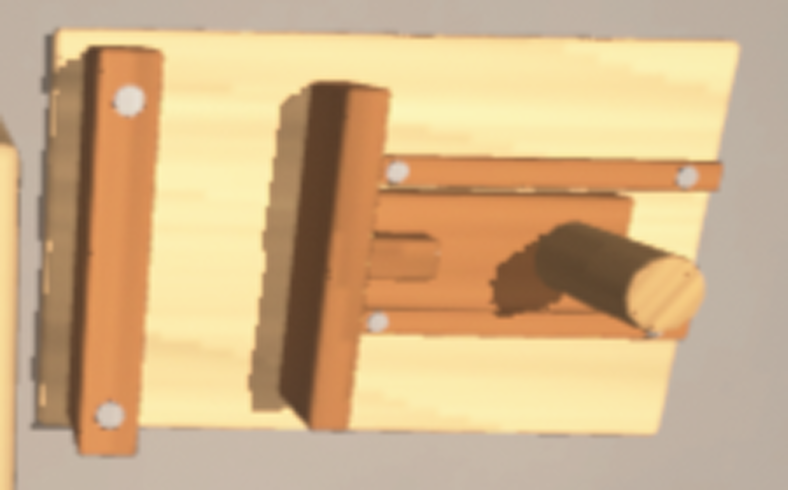

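View pics/w5d.png

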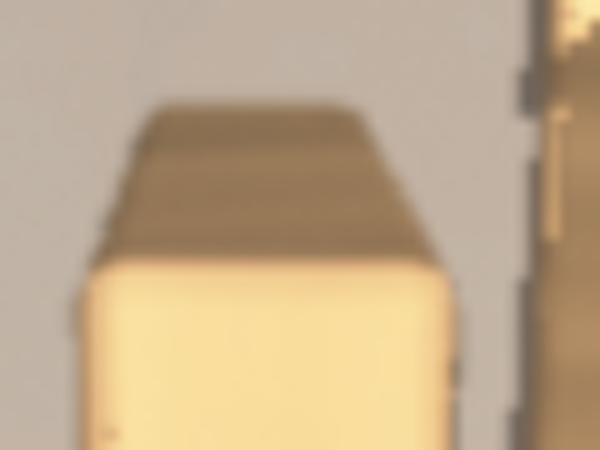

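Run:
```python
from h import *
C=calibration("wrist");C["world_from_camera"]=np.load("w5.npy")
c=lambda x,y:((x+.5)/3.5-.5+295,(y+.5)/3.5-.5+85)
d=lambda x,y:((x+.5)/10-.5+255,(y+.5)/10-.5+100)
A=[plane(C,c(*p),.012) for p in((52,30),(738,42),(658,433),(35,427))];print("board",A)
def ang(v):return np.degrees(np.arctan2(v[1],v[0]))
print("long yaw",ang(A[0]-A[1])-90,ang(A[3]-A[2])-90,"len",np.linalg.norm(A[0]-A[1]),np.linalg.norm(A[1]-A[2]),"yaw short",ang(A[1]-A[2]))
F=[plane(C,c(*p),.057) for p in((97,50),(162,52),(137,455),(80,455))];print("fence",F,"yaw",ang(F[1]-F[2]),ang(F[0]-F[3]),"len",np.linalg.norm(F[1]-F[2]))
J=[plane(C,c(*p),.057) for p in((350,89),(390,91),(348,430),(309,430))];print("jaw",J,ang(J[0]-J[3]),ang(J[1]-J[2]))
print("post",plane(C,c(665,292),.09))
fy=F[1]-F[2]
o=r.observe()
zt=o["tcp_pos"][2]+.0275
T=[plane(C,d(*p),zt) for p in((88,262),(440,262))];B=[plane(C,d(*p),zt-.1) for p in((155,103),(350,103))]
print("panel top",T,"bot",B,(sum(T)-sum(B))/2)
k=1.42857
N=[plane(C,p,zt) for p in((383/k,568/k),(424/k,568/k))];print("near",N); v=sum(T)/2-sum(N)/2;print("panel yaw",ang(v)); print(R.from_rotvec(o["eef_rot"]).as_matrix())
```

```text
board [array([ 0.5702, -0.108 ,  0.012 ]), array([ 0.5787, -0.3361,  0.012 ]), array([ 0.4415, -0.3424,  0.012 ]), array([ 0.4314, -0.1128,  0.012 ])]
long yaw 2.1283227861593588 2.5068587546532086 len 0.22827710941677323 0.13734813254416625 yaw short 2.612670730626643
fence [array([ 0.5657, -0.1184,  0.057 ]), array([ 0.5662, -0.1379,  0.057 ]), array([ 0.4383, -0.1435,  0.057 ]), array([ 0.4373, -0.1246,  0.057 ])] yaw 2.5125940969114846 2.7347552786019045 len 0.12800827988093216
jaw [array([ 0.5587, -0.1957,  0.057 ]), array([ 0.5587, -0.2078,  0.057 ]), array([ 0.4508, -0.2122,  0.057 ]), array([ 0.4501, -0.1993,  0.057 ])] 1.9226889427268001 2.3118411341093767
post [ 0.5084 -0.286   0.09  ]
panel top [array([ 0.5606, -0.0689,  0.3076]), array([ 0.5613, -0.0823,  0.3076])] bot [array([ 0.5607, -0.0684,  0.2076]), array([ 0.5614, -0.081 ,  0.2076])] [-0.0001 -0.0008  0.1   ]
near [array([ 0.4269, -0.0763,  0.3076]), array([ 0.4276, -0.0907,  0.3076])]
panel yaw 3.3927241294993538
[[ 0.9985  0.0552 -0.0011]
 [ 0.0552 -0.9985  0.0006]
 [-0.001  -0.0006 -1.    ]]
```

Run:
```python
from h import *
a=np.radians(2.4);Rt=Rzy([0,0,-1],[np.sin(a),-np.cos(a),0])
goto([.5019,-.1522,.20],Rt);goto([.5019,-.1522,.10],Rt)
```

```text
delta mm [ 7.8 74.3 80.1] deg [-0.04  0.06  0.76] clock 6.75 rows>= 2.6
delta mm [  7.9  74.4 180.1] deg [-0.04  0.06  0.76] clock 6.75 rows>= 4.7
```

Emit:
{"name": "carry_out", "arguments": {
  "deltas": "10 2 20 20 0 0 0.3; 10 4 40 40 0 0 0.6; 10 6 58 60 0 0 0.8; 10 8 72 76 0 0 0.8; 10 8 74.3 80 0 0 0.8; 10 8 74.3 80 0 0 0.8; 10 8 74.3 90 0 0 0.8; 10 8 74.3 110 0 0 0.8; 10 8 74.3 130 0 0 0.8; 10 8 74.3 150 0 0 0.8; 10 8 74.3 165 0 0 0.8; 10 8 74.3 175 0 0 0.8; 10 8 74.3 180 0 0 0.8; 10 8 74.3 180 0 0 0.8; 10 8 74.3 180 0 0 0.8"
}}

```text
clock: 8.0
tcp_pos: [0.5024, -0.1518, 0.1006]
eef_rot: [-3.14, -0.066, 0.001]
wrist_force: [0.1, -0.2, -1.2]
width: 0.0135
```

Run:
```python
from h import *
a=np.radians(2.4);Rt=Rzy([0,0,-1],[np.sin(a),-np.cos(a),0])
goto([.5019,-.1522,.087],Rt)
o=r.observe();print(o["wrist_force"],o["tcp_pos"]);np.save("w6.npy",calibration("wrist")["world_from_camera"])
im=snapshot("wrist");cv2.imwrite("pics/w6.png",cv2.resize(im,(800,600),interpolation=cv2.INTER_CUBIC))
im=snapshot("side");cv2.imwrite("pics/d6.png",cv2.resize(im[160:300,180:320],None,fx=4,fy=4,interpolation=cv2.INTER_CUBIC))
```

```text
delta mm [-0.5  0.4 13.6] deg [-0.04  0.02 -0.  ] clock 8.0 rows>= 0.3
[ 0.0981 -0.2005 -1.1952] [ 0.5024 -0.1518  0.1006]
```

View pics/w6.png

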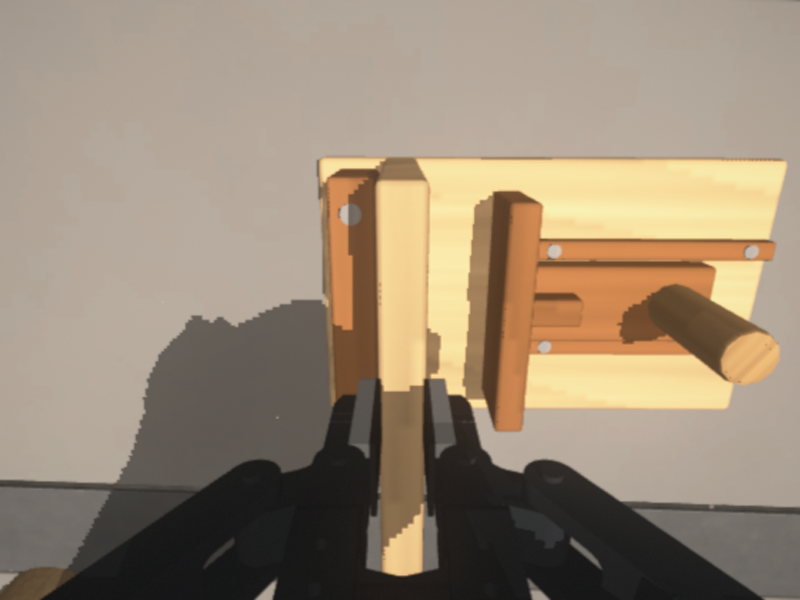

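View pics/d6.png

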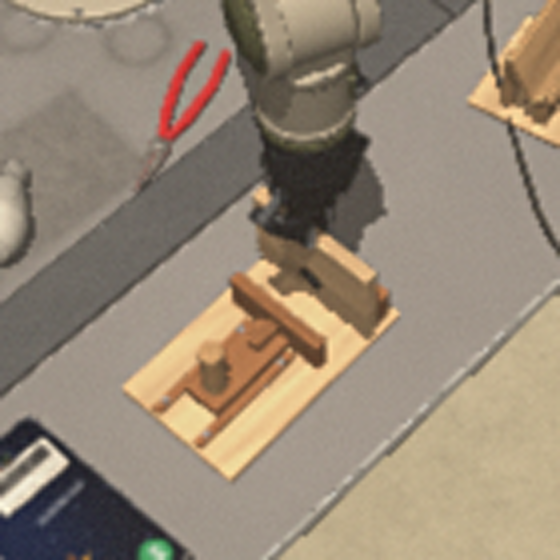

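The panel hangs between fence and jaw, parallel to both. Next I'll lower it gently.

Emit:
{"name": "carry_out", "arguments": {
  "deltas": "10 -0.5 0.4 4 0 0 0; 10 -0.5 0.4 8 0 0 0; 10 -0.5 0.4 11 0 0 0; 10 -0.5 0.4 13 0 0 0; 10 -0.5 0.4 13.5 0 0 0; 10 -0.5 0.4 13.5 0 0 0; 10 -0.5 0.4 13.5 0 0 0"
}}

```text
clock: 8.68
tcp_pos: [0.5021, -0.1526, 0.0874]
eef_rot: [-3.141, -0.065, -0.001]
wrist_force: [0.7, 0.3, -1.3]
width: 0.013
```

Emit:
{"name": "carry_out", "arguments": {
  "deltas": "10 0 0 0.5 0 0 0; 10 0 0 1 0 0 0; 10 0 0 1 0 0 0"
}}

```text
clock: 8.93
tcp_pos: [0.5022, -0.1525, 0.0864]
eef_rot: [-3.141, -0.065, -0.001]
wrist_force: [-0.0, -0.1, -1.4]
width: 0.0131
```

Emit:
{"name": "carry_out", "arguments": {
  "deltas": "10 0 0 0.7 0 0 0; 10 0 0 1.2 0 0 0; 10 0 0 1.2 0 0 0"
}}

```text
clock: 9.18
tcp_pos: [0.5021, -0.1525, 0.0851]
eef_rot: [-3.141, -0.065, -0.001]
wrist_force: [-0.6, 0.2, -1.4]
width: 0.0132
```

Emit:
{"name": "carry_out", "arguments": {
  "deltas": "10 0 0 0.6 0 0 0; 10 0 0 1 0 0 0; 10 0 0 1 0 0 0"
}}

```text
clock: 9.43
tcp_pos: [0.5024, -0.1527, 0.0849]
eef_rot: [-3.141, -0.065, -0.002]
wrist_force: [-2.5, 0.0, 10.9]
width: 0.0131
```

Contact came at the predicted height. I'll ease off by 0.5 mm and open.

Emit:
{"name": "carry_out", "arguments": {
  "deltas": "10 0 0 -0.5 0 0 0; 10 0 0 -0.5 0 0 0; 16 0 0 -0.5 0 0 0; 19 0 0 -0.5 0 0 0; 24 0 0 -0.5 0 0 0; 35 0 0 -0.5 0 0 0; 50 0 0 -0.5 0 0 0; 50 0 0 -0.5 0 0 0; 50 0 0 -0.5 0 0 0; 50 0 0 -0.5 0 0 0"
}}

```text
clock: 10.27
tcp_pos: [0.5024, -0.1526, 0.0853]
eef_rot: [-3.141, -0.065, -0.002]
wrist_force: [-0.7, -0.3, -0.1]
width: 0.0501
```

Run:
```python
from h import *
o=r.observe();print(o["wrist_force"],o["tcp_pos"],o["width"])
im=snapshot("wrist");cv2.imwrite("pics/w7.png",im);np.save("w7.npy",calibration("wrist")["world_from_camera"])
```

```text
[-0.6831 -0.3228 -0.0977] [ 0.5024 -0.1526  0.0853] 0.05012083706197112
```

View pics/w7.png

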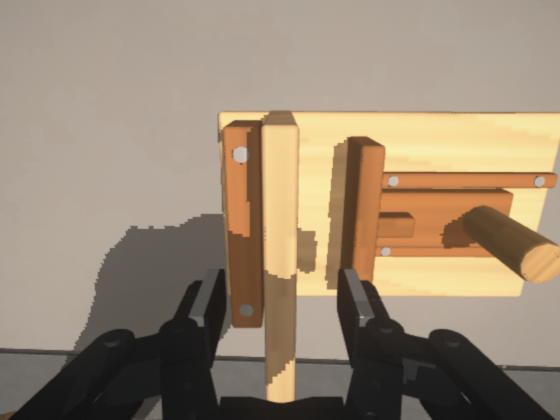

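Emit:
{"name": "carry_out", "arguments": {
  "deltas": "50 0 0 -5 0 0 0; 50 0 0 -15 0 0 0; 50 0 0 -30 0 0 0; 50 0 0 -50 0 0 0; 50 0 0 -75 0 0 0; 50 0 0 -100 0 0 0; 50 0 0 -115 0 0 0; 50 0 0 -115 0 0 0"
}}

```text
clock: 10.98
tcp_pos: [0.5038, -0.1532, 0.2043]
eef_rot: [3.14, 0.064, 0.011]
wrist_force: [0.5, 0.5, 0.6]
width: 0.0498
```

Run:
```python
from h import *
o=r.observe();print(o["wrist_force"],o["tcp_pos"],o["width"],o["joint_positions"])
C=calibration("wrist");np.save("w8.npy",C["world_from_camera"])
im=snapshot("wrist");cv2.imwrite("pics/w8.png",im)
im=snapshot("side");cv2.imwrite("pics/d8.png",cv2.resize(im[180:330,150:300],None,fx=4,fy=4,interpolation=cv2.INTER_CUBIC))
a=np.radians(2.4);Rt=Rzy([0,0,-1],[np.sin(a),-np.cos(a),0])
goto([.5085,-.2865,.19],Rt);goto([.5085,-.2865,.06],Rt)
```

```text
[0.4564 0.5198 0.6281] [ 0.5038 -0.1532  0.2043] 0.04981599908853072 [ 0.03    0.3689  0.2125  2.0699 -0.119   0.7069 -1.211 ]
delta mm [  0.5 134.   11.4] deg [-0.01 -0.18 -0.02] clock 11.0833 rows>= 3.2
delta mm [  0.1 134.  141.4] deg [-0.01 -0.18 -0.02] clock 11.0833 rows>= 4.7
```

View pics/w8.png

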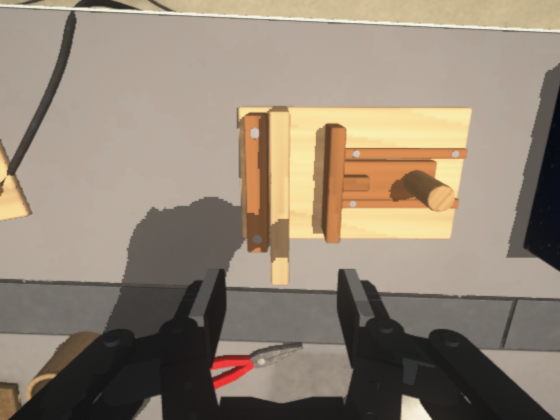

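View pics/d8.png

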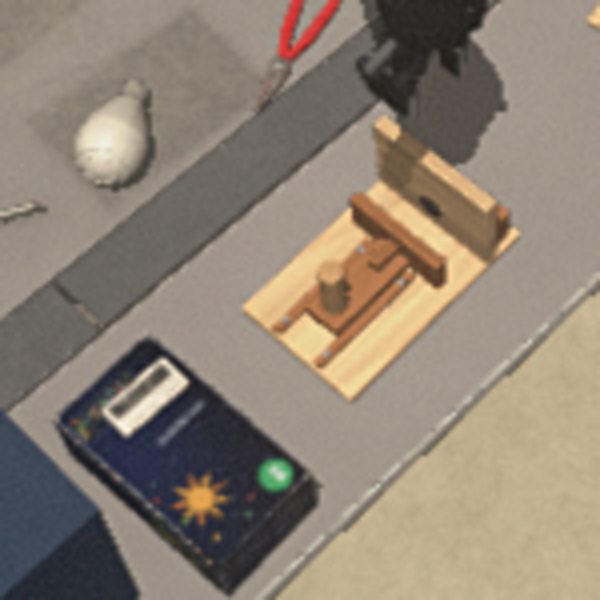

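The panel stands upright beside the fence with the grommet low. In the wrist view its top strip runs from (280,112) to (280,284), the post top is at (441,197), and the carton's edge is near (530,250).

Run:
```python
from h import *
C=calibration("wrist");C["world_from_camera"]=np.load("w8.npy")
im=cv2.imread("pics/w8.png");cv2.imwrite("pics/w8c.png",cv2.resize(im[95:295,230:480],None,fx=3,fy=3,interpolation=cv2.INTER_CUBIC))
f=plane(C,(280.5,112),.112);n=plane(C,(280.5,284),.112);m=(f+n)/2
a=np.radians(2.45);ex=np.array([np.cos(a),np.sin(a),0]);ey=np.array([-np.sin(a),np.cos(a),0]);o=np.array([.5055,-.2156,0])
print(f,n,np.linalg.norm(f-n),np.degrees(np.arctan2(*(f-n)[1::-1])),"jig",(m-o)@ex,(m-o)@ey)
p=plane(C,(441.5,197),.09);print("post",p,(p-o)@ex,(p-o)@ey)
for q in((527,252),(534,190)):print("carton top edge",plane(C,q,.074))
```

```text
[ 0.573  -0.1511  0.112 ] [ 0.4357 -0.1564  0.112 ] 0.1373931115866286 2.220626338993013 jig 0.0014735271131085788 0.0618563596627278
post [ 0.5093 -0.2865  0.09  ] 0.0008135255343047158 -0.07098015972331123
carton top edge [ 0.4556 -0.3825  0.074 ]
carton top edge [ 0.5143 -0.3732  0.074 ]
```

View pics/w8c.png

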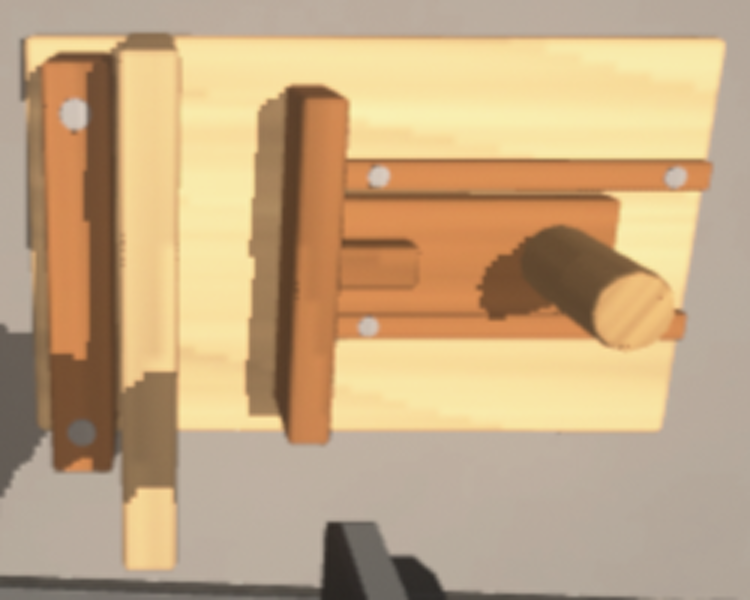

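Emit:
{"name": "carry_out", "arguments": {
  "deltas": "50 0 20 0 0 0 0; 50 0 50 0 0 0 0; 50 0 80 5 0 0 0; 50 0 110 10 0 0 0; 50 0.5 130 12 0 0 0; 50 0.5 134 12 0 0 0; 50 0.5 134 20 0 0 0; 50 0.5 134 40 0 0 0; 50 0.5 134 65 0 0 0; 50 0.5 134 90 0 0 0; 50 0.5 134 115 0 0 0; 50 0.5 134 130 0 0 0; 50 0.5 134 140 0 0 0; 50 0.5 134 140 0 0 0; 50 0.5 134 140 0 0 0"
}}

```text
clock: 12.33
tcp_pos: [0.5088, -0.2855, 0.061]
eef_rot: [-3.14, -0.066, -0.003]
wrist_force: [-0.1, -0.4, 1.0]
width: 0.0498
```

Run:
```python
from h import *
o=r.observe();print(o["wrist_force"],o["tcp_pos"],o["width"],o["joint_positions"])
im=snapshot("wrist");cv2.imwrite("pics/w9.png",im)
```

```text
[-0.0623 -0.4307  0.9972] [ 0.5088 -0.2855  0.061 ] 0.04982876534473844 [ 0.3177  0.636   0.1446  2.0512 -0.1958  0.4657 -0.9189]
```

View pics/w9.png

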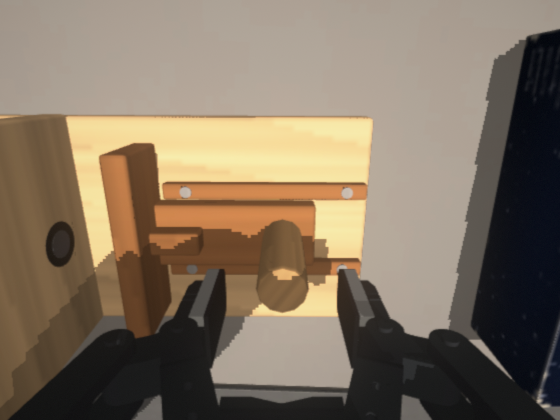

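The post sits midway between the open fingers at about (282,285), the carton is clear, and the panel still stands at the left. I'll grip the post now.

Emit:
{"name": "carry_out", "arguments": {
  "deltas": "35 0 0 0 0 0 0; 24 0 0 0 0 0 0; 18 0 0 0 0 0 0; 18 0 0 0 0 0 0; 18 0 0 0 0 0 0; 18 0 0 0 0 0 0",
  "squeeze": 30
}}

```text
clock: 12.88
tcp_pos: [0.5098, -0.2861, 0.0629]
eef_rot: [3.141, 0.066, 0.008]
wrist_force: [-1.3, 1.7, 6.8]
width: 0.0213
```

Emit:
{"name": "carry_out", "arguments": {
  "deltas": "18 0 -3 0 0 0 0; 18 0 -8 0 0 0 0; 18 0 -13 0 0 0 0; 18 0 -18 0 0 0 0; 18 0 -23 0 0 0 0; 18 0 -27 0 0 0 0; 18 0 -30 0 0 0 0; 18 0 -30 0 0 0 0; 18 0 -30 0 0 0 0"
}}

```text
clock: 13.63
tcp_pos: [0.5087, -0.255, 0.0631]
eef_rot: [-3.14, -0.067, -0.008]
wrist_force: [-0.3, 2.2, 3.0]
width: 0.0209
```

Run:
```python
from h import *
o=r.observe();print(o["wrist_force"],o["tcp_pos"],o["width"])
im=snapshot("wrist");cv2.imwrite("pics/w10.png",im)
```

```text
[-0.2894  2.2063  3.0277] [ 0.5087 -0.255   0.0631] 0.020918148255153573
```

View pics/w10.png

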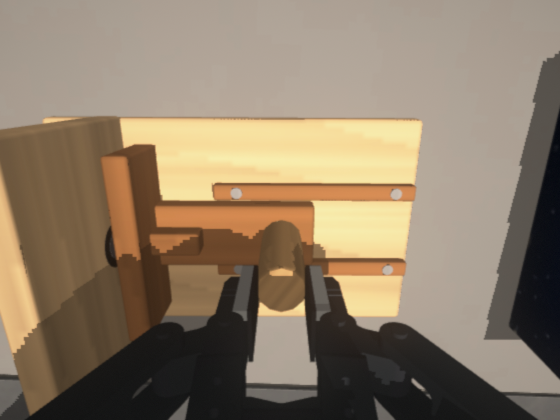

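Emit:
{"name": "carry_out", "arguments": {
  "deltas": "18 0 -1.5 0 0 0 0; 18 0 -3 0 0 0 0; 18 0 -4.5 0 0 0 0; 18 0 -6 0 0 0 0; 18 0 -7 0 0 0 0; 18 0 -8 0 0 0 0; 18 0 -8 0 0 0 0; 18 0 -8 0 0 0 0"
}}

```text
clock: 14.35
tcp_pos: [0.5083, -0.2473, 0.0631]
eef_rot: [-3.14, -0.067, -0.008]
wrist_force: [0.4, -1.8, 1.5]
width: 0.0212
```

Emit:
{"name": "carry_out", "arguments": {
  "deltas": "18 0 -0.7 0 0 0 0; 18 0 -1.4 0 0 0 0; 18 0 -1.4 0 0 0 0"
}}

```text
clock: 14.6
tcp_pos: [0.5083, -0.2458, 0.0631]
eef_rot: [-3.14, -0.067, -0.008]
wrist_force: [0.8, -2.5, 0.9]
width: 0.0211
```

Emit:
{"name": "carry_out", "arguments": {
  "deltas": "18 0 -0.6 0 0 0 0; 18 0 -1.2 0 0 0 0; 18 0 -1.2 0 0 0 0"
}}

```text
clock: 14.85
tcp_pos: [0.5083, -0.245, 0.0631]
eef_rot: [-3.141, -0.067, -0.008]
wrist_force: [-0.2, -4.1, 1.3]
width: 0.0214
```

Emit:
{"name": "carry_out", "arguments": {
  "deltas": "18 0 -0.6 0 0 0 0; 18 0 -1.2 0 0 0 0; 18 0 -1.2 0 0 0 0"
}}

```text
clock: 15.1
tcp_pos: [0.5083, -0.245, 0.0631]
eef_rot: [3.139, 0.066, 0.009]
wrist_force: [-0.4, -7.6, -0.2]
width: 0.021
```

Emit:
{"name": "carry_out", "arguments": {
  "deltas": "18 0 -0.8 0 0 0 0; 18 0 -1.5 0 0 0 0; 18 0 -1.5 0 0 0 0"
}}

```text
clock: 15.35
tcp_pos: [0.5083, -0.245, 0.0632]
eef_rot: [3.138, 0.064, 0.01]
wrist_force: [0.1, -8.2, -1.7]
width: 0.021
```

Emit:
{"name": "carry_out", "arguments": {
  "deltas": "18 0 -1 0 0 0 0; 18 0 -2 0 0 0 0; 18 0 -2 0 0 0 0; 18 0 -2 0 0 0 0"
}}

```text
clock: 15.68
tcp_pos: [0.5084, -0.245, 0.0632]
eef_rot: [3.135, 0.061, 0.012]
wrist_force: [-0.7, -9.7, -2.3]
width: 0.0212
```

Run:
```python
from h import *
o=r.observe();print(o["wrist_force"],o["tcp_pos"],o["width"])
im=snapshot("wrist");cv2.imwrite("pics/w11.png",im)
im=snapshot("side");cv2.imwrite("pics/d11.png",cv2.resize(im[180:330,150:300],None,fx=4,fy=4,interpolation=cv2.INTER_CUBIC))
```

```text
[-0.7175 -9.7313 -2.2881] [ 0.5084 -0.245   0.0632] 0.021209534760739984
```

View pics/w11.png

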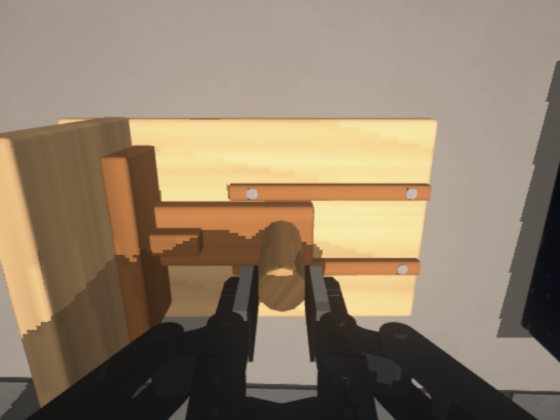

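View pics/d11.png

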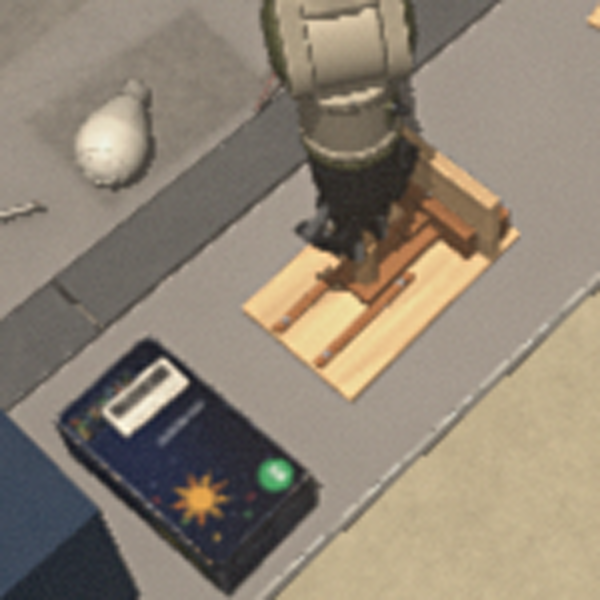

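Emit:
{"name": "carry_out", "arguments": {
  "deltas": "24 0 0 0 0 0 0; 30 0 0 0 0 0 0; 40 0 0 0 0 0 0; 50 0 0 0 0 0 0; 50 0 0 0 0 0 0; 50 0 0 0 0 0 0; 50 0 0 -15 0 0 0; 50 0 0 -35 0 0 0; 50 0 0 -60 0 0 0; 50 0 0 -90 0 0 0; 50 0 0 -120 0 0 0; 50 0 0 -140 0 0 0; 50 0 20 -140 0 0 0; 50 0 30 -140 0 0 0; 50 0 30 -140 0 0 0; 50 0 30 -140 0 0 0"
}}

```text
clock: 17.12
tcp_pos: [0.5077, -0.2742, 0.2025]
eef_rot: [3.136, 0.059, 0.009]
wrist_force: [0.0, -0.0, -0.4]
width: 0.0504
```

Run:
```python
from h import *
o=r.observe();print(o["wrist_force"],o["tcp_pos"],o["width"]);C=calibration("wrist");np.save("w12.npy",C["world_from_camera"])
im=snapshot("wrist");cv2.imwrite("pics/w12.png",im);cv2.imwrite("pics/w12b.png",cv2.resize(im,(800,600),interpolation=cv2.INTER_CUBIC))
im=snapshot("side");cv2.imwrite("pics/d12.png",cv2.resize(im[180:330,150:300],None,fx=4,fy=4,interpolation=cv2.INTER_CUBIC))
```

```text
[ 0.0341 -0.0299 -0.3636] [ 0.5077 -0.2742  0.2025] 0.05039349603812983
```

View pics/w12b.png

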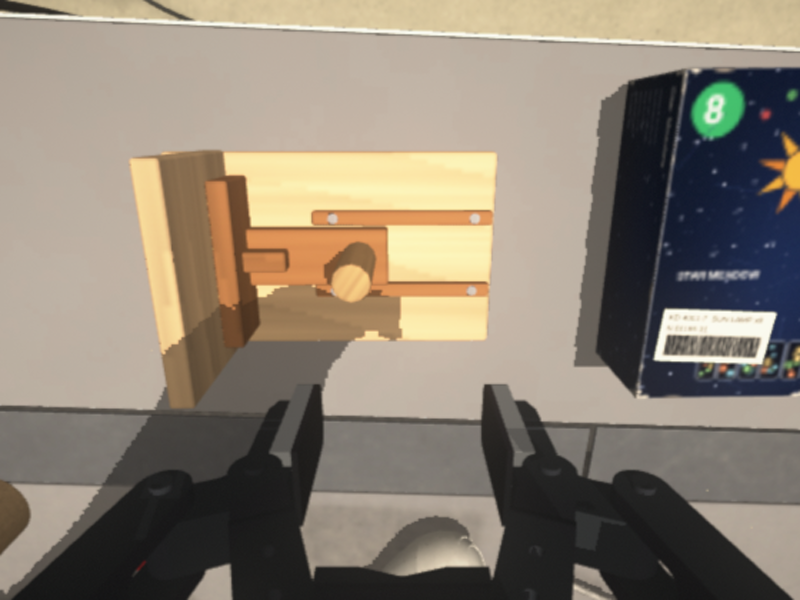

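View pics/d12.png

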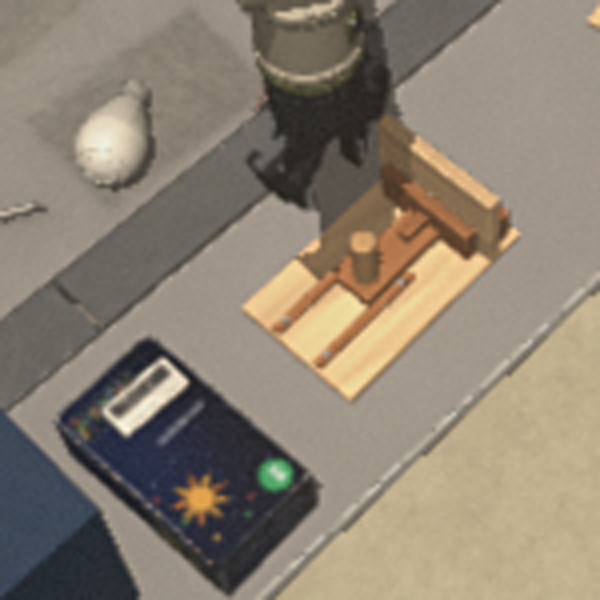

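The panel stands with the jaw against it and the carton is untouched. I'll move the camera over the jig for a square check view.

Emit:
{"name": "carry_out", "arguments": {
  "deltas": "50 0 -20 -10 0 0 0; 50 0 -50 -20 0 0 0; 50 0 -80 -20 0 0 0; 50 0 -105 -20 0 0 0; 50 0 -120 -20 0 0 0; 50 0 -120 -20 0 0 0; 50 0 -120 -20 0 0 0"
}}

```text
clock: 17.8
tcp_pos: [0.503, -0.152, 0.2213]
eef_rot: [3.137, 0.066, 0.007]
wrist_force: [-0.6, -0.7, -0.7]
width: 0.0504
```

Run:
```python
from h import *
o=r.observe();print(o["wrist_force"],o["tcp_pos"],o["clock"]);C=calibration("wrist");np.save("w13.npy",C["world_from_camera"])
im=snapshot("wrist");cv2.imwrite("pics/w13.png",im);cv2.imwrite("pics/w13b.png",cv2.resize(im[85:295,225:475],None,fx=3,fy=3,interpolation=cv2.INTER_CUBIC))
```

```text
[-0.6389 -0.697  -0.7375] [ 0.503  -0.152   0.2213] 17.8
```

View pics/w13b.png

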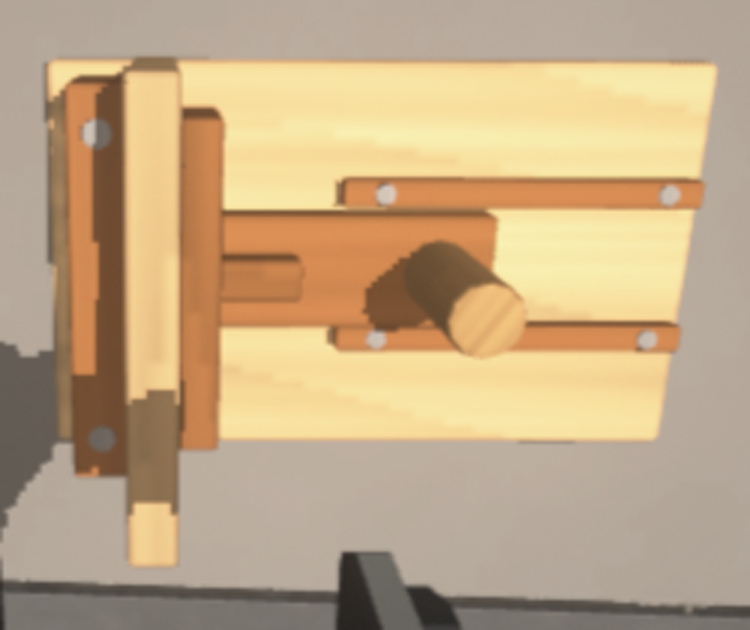

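Run:
```python
from h import *
C=calibration("wrist");C["world_from_camera"]=np.load("w13.npy")
c=lambda x,y:((x+.5)/3-.5+225,(y+.5)/3-.5+85)
a=np.radians(2.45);ex=np.array([np.cos(a),np.sin(a),0]);ey=np.array([-np.sin(a),np.cos(a),0]);o=np.array([.5055,-.2156,0])
J=lambda p:np.round([(p-o)@ex*1e3,(p-o)@ey*1e3],1)
f=plane(C,c(152.5,70),.112);n=plane(C,c(153.5,566),.112)
print("panel ends",J(f),J(n),"len",np.linalg.norm(f-n),"yaw err",np.degrees(np.arctan2(*(f-n)[1::-1]))-2.45)
fb=plane(C,c(156,60),.012);print("panel far bottom edge",J(fb))
print("post",J(plane(C,c(486,320),.09)))
print("jaw back", J(plane(C,c(222,120),.057)),J(plane(C,c(217,447),.057)))
print("fence back",J(plane(C,c(68,82),.057)),J(plane(C,c(77,474),.057)))
```

```text
panel ends [71.1 66.3] [-67.7  67.1] len 0.13880423477830608 yaw err -0.31226466481263815
panel far bottom edge [69.7 66.2]
post [ -0.  -29.7]
jaw back [53.9 46. ] [-53.2  46.2]
fence back [65.1 92.3] [-62.9  93.5]
```

Run:
```python
from h import *
print(r.observe()["clock"]);print(r.sign_off())
```

```text
17.85
the job is handed in; nothing more can be done
None
```

The panel now stands on its long edge against the fence, grommet low, with the jaw closed onto it. I handed the job in at 17.9 s with the arm clear of everything; the hand-in gave no verdict.

I pulled the panel up along its slope, set it down about 5 mm from the fence, let go, and backed away. I then gripped the jaw's post and pushed until the jaw stopped moving, at about 10 N on the wrist.

The final wrist picture, measured in the jig frame, showed:

| Check | Measured | Allowed |
|---|---|---|
| Panel distance along y | 66.7 mm | 64.5 to 70.5 mm |
| Panel off-centre along the fence | 1.7 mm | 15 mm |
| Parallel to the fence, error | 0.3° | 4° |
| Jaw travel, from the post position | 60.3 mm | over 57.5 mm |

- **Upright:** the top and bottom edges of the panel line up within about 1 mm.
- **Bystanders:** the carton looked unmoved in the later pictures. I never worked near the glue bottle, and did not measure it again after the start.
- **Disagreement:** the back of the fence measured about 2 mm nearer than its nominal 95 mm, which matches the stated camera accuracy. No check failed.

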